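# Open the polishing bench's dust trap

## Task

Open the dust trap so that it can be emptied: turn the black T-knob on its blue cap anticlockwise (seen from above) until you feel the catch drop into its hidden release notch, stop there, lift the cap straight off without forcing the catch, and set it down gently, upright, in the middle of the green mat. Leave the other things on the bench where they are.

Things in the scene. Friction and masses are not known exactly. Their poses are not given: they have to be found in the camera images.
- trap: the dust trap, a fixed stainless box 140 x 140 mm, 86 mm high, with a square open neck on top; origin: centre of its underside on the bench, z up. Two hose spigots stick out 45 mm on its +x side at 46 mm height
- neck (a point): centre of the neck's rim, 125 mm above the bench; the neck is 100 mm square outside, 3 mm wall. Inside, under the cap, is a keeper ring (radius 30 to 46 mm, 6 mm thick, underside 11 mm below the rim) with two opposite slots 11.5 mm wide: the release notch. The ring is clamped at an unknown angle, which no pose here shows; it does not turn
- cap: the blue square cap on the neck, 111 x 111 x 34 mm: 4 mm top plate, skirt 30 mm deep (4 mm wall, 1.3 mm play each side) that hangs over the neck; 0.45 to 0.66 kg with the knob. Origin: centre of the skirt's lower edge, z up, 95 mm above the bench and square with the trap when closed. Lifted 30 mm it is clear of the neck; it stands level on its skirt
- knob: the black T-knob, turning on the cap's vertical centre axis; origin on that axis at the cap's top face (34 mm above the cap's origin), z up, x along the T-bar. T-bar 62 x 14 x 16 mm (long, wide, high), its centre 27 mm above this origin; below it a stem of 8 mm radius and a boss of 14 mm radius, 8 mm high
- knob_bar (a point): centre of the T-bar, x along it. Turned anticlockwise seen from above the knob drags evenly, about 0.17 N m. The notch lies 20 to 85 degrees on from the start. From 9 degrees before its middle the catch springs up into it: the torque falls away, may pull the knob on a little, and lies slack near zero around the middle; farther it climbs past 0.5 N m, which forces the catch
- catch (a point): middle of the catch bar, 18.5 mm below the knob's origin, hidden: a steel bar 83 mm long, 7 mm thick, on the knob's shaft, parallel to the T-bar, which a 12 N spring pulls up against the keeper ring. With it in the notch (within 3 degrees of its middle) the cap lifts by its weight alone; anywhere else it holds the cap down. More than 25 N between catch and ring damages it
- mat: the green rubber mat, 220 x 220 mm, 4 mm thick, fixed on the bench; origin: centre of its underside, z up
- compound_bar: pinkish bar of polishing compound, half in a paper wrapper, 102 x 36 x 36 mm, lying near the trap and mat; origin: its underside
- spare_buff: round cotton buffing wheel, 150 mm across and 22 mm thick, lying flat; origin: centre of its underside
- eyeglass_frame: folded olive eyeglass frame, 136 mm wide, lying flat; origin: its underside
- parts_tray: white and blue tray of eyeglass frames, 160 x 280 x 45 mm; origin: centre of its underside
- brush: hand brush, 200 mm long, lying flat
- spanner: open-ended spanner, 180 mm long, lying flat
- polish_jar: jar with a white lid, 70 mm across and 85 mm high; origin: centre of its underside
There are look-alikes about, which are no part of the job. There is more than one size of the cap; the one meant has the size given above.

How it is judged:
By the outcome, as a careful person would: the job done as asked, in the order asked, and still so for the second after the job is handed in, with the robot touching nothing.
It also fails if it takes over 70 s, if anything falls off the work surface, if the arm or the gripper's body presses on something with over 40 N, if the wrist force passes 120 N, or if a joint passes its speed limit or range.

## Robot

A 7-joint arm with a two-finger parallel gripper is mounted at the origin on the work surface. World frame = base frame: x ahead of the robot, y to its left, z up, the work surface at z = 0. Lengths are in m, angles in rad, forces in N, time in s.
With the tool pointing down it reaches from about 0.35 to 0.9 m from the base axis. Payload 19.9 kg.
Tool frame: the origin (TCP) lies where the fingers leave the gripper's body, on its centre line; the fingertips stand 73 mm ahead of it and the grasp point (between the pads) lies 54 mm ahead of it; z points along the fingers, y is the line along which they close (so a half turn about z gives the same grasp; the last joint's range is limited). The gripper opens to 85 mm and grips with 20 to 120 N. Pads are 22 mm wide; open, the fingers measure 114 mm over their backs; the gripper's body (76 mm by 85 mm) begins 54 mm behind the grasp point. The pads swing forward as they close: fully open they stand 13 mm farther back than shut.
Start: joints at [1.095, 0.417, -0.01, 1.614, 0.005, 1.111, -0.053], TCP at [0.263, -0.567, 0.304] pointing down, gripper open.
Joint ranges: [-2.81, 2.81], [-0.39, 2.02], [-1.27, 1.25], [0.06, 2.57], [-1.19, 4.33], [0.19, 2], [-2.82, 2.82]. Speed limits (rad/s): [1.89, 1.89, 2.39, 2.39, 3.01, 3.01, 3.01].

## Interface

Orientations are given as a unit quaternion [x, y, z, w].
In Python, from bench import status, vision, robot gives the robot as it stands.
- The arm moves only by the tool servo_tool, never from a script. Its argument "commands" is one flat list of numbers, 7 for each row, row after row: the turn, a rotation vector about the tool's x, y, z in degrees, then the shift along the tool's x, y, z in cm, then the closure, from 0 (fully open) to 1 (shut). In form: [wx, wy, wz, dx, dy, dz, grip, wx, wy, wz, dx, dy, dz, grip, ...]. A call has 1 to 20 rows; each row is the pose to reach, as a shift and turn from the pose commanded when the call began, along the tool's axes at that moment; what a row does not reach only later rows make up. A row lasts 1/12 s, in which the tool goes at most 41.7 mm and 7.16 degrees, less where a joint would pass 70% of its speed; a pose out of reach is approached as far as the arm can. A call with a gripper value outside its range is refused whole. The fingers move at their own pace and stop on an object; the grip force is fixed at half the most. Time passes only in rows, so rows that repeat a pose let the fingers close. It gives the time, the measured TCP pose, the force, the opening and the grip force at its end, in the units of the state.
- status.sense(): the state, without advancing time (a new reading comes with each control period).
- vision.grab_frame(name): name is "scene" or "side" or "wrist"; returns the picture (480x640x3 uint8, red, green, blue); there is no depth.
- vision.calibration(name): a dict with "camera_matrix" (3x3 intrinsics, pixels), "position" and "rotation" of the camera in the world. Camera axes: x right, y up, looking along -z (the intrinsics and any distortion apply to the point x, -y, -z); pixel columns grow to the right and rows downward; lengths in m; the calibration is good to about 2 mm. A picture is of the moment at which its call begins: read the wrist's pose just before it. calibration takes no time and is no camera call; for the wrist camera it gives the pose at the moment of the call.
- robot.finish_job(): hands the job in; it is judged then, once.
The state is a dict: "time": time; "qpos": joint angles; "dq": joint speeds; "joint_efforts": joint torques, N m; "position": TCP position; "orientation": TCP orientation; "contact_force": force on the tool from outside, world axes, zero at the start; "ft_torque": the same for the moment, N m; "finger_gap": opening from 0.0 (shut) to 1.0 (fully open); "finger_force": force on a finger pad.
Only numpy, scipy, OpenCV 4.12 (cv2) and the standard library are available. Lean on these libraries where they do the work, as an engineer would, in place of code of your own. Each camera call takes 0.05 s, during which the arm holds its last target. There are 200 camera calls.

## Working session

There is one attempt and no reset: what is moved stays moved. The work goes in short steps, Python scripts to look and compute and a tool call to move; the robot and the scene stay as the last step left them, time stands still between calls to the robot, and variables do not carry over. Pictures are saved under pics/ and viewed, at most 10 in all, crops included, and the job is handed in when it is done.

Besides the shell and the picture viewer there is one more tool, called after "Request:" as name(argument=value, ...) on one line, values as JSON. servo_tool: Moves the arm, as the interface text tells. Its arguments: {"type":"object","properties":{"commands":{"type":"array"}},"required":["commands"]}

```bash
mkdir -p pics; python3 - <<'E'
from bench import status, vision, robot
import cv2, numpy as np
s=status.sense(); print(s)
for n in ["scene","side"]:
    f=vision.grab_frame(n); cv2.imwrite(f"pics/{n}0.png",f[:,:,::-1]); print(n,vision.calibration(n))
E
```

```text
{'time': 0.0, 'qpos': array([ 1.09446929,  0.41798406, -0.01031224,  1.61414916,  0.00471545,
        1.11069126, -0.05299035]), 'dq': array([-0.00136382, -0.00069104, -0.000379  ,  0.00047257, -0.00054004,
       -0.00093668,  0.00017407]), 'joint_efforts': array([-6.81036508e-04, -8.64423394e+01,  6.78852908e-01, -4.34889901e+01,
        1.89839699e-02,  7.31421504e-03,  2.74507568e-05]), 'position': array([ 0.26317842, -0.56661669,  0.3032644 ]), 'orientation': array([ 9.76454883e-01,  2.15720877e-01, -1.78984313e-04, -5.77030393e-04]), 'contact_force': array([0.28656666, 0.39713673, 0.22033641]), 'ft_torque': array([-0.03306344,  0.01744905,  0.00864429]), 'finger_force': 0.0, 'finger_gap': 0.9986802223242212}
scene {'camera_matrix': array([[462.86713252,   0.        , 319.40554894],
       [  0.        , 462.86713252, 244.01921543],
       [  0.        ,   0.        ,   1.        ]]), 'position': array([ 1.06050411, -0.57093465,  1.11233739]), 'rotation': array([0.28603266, 0.12592349, 0.37480307, 0.87284091])}
side {'camera_matrix': array([[593.25093781,   0.        , 324.62916702],
       [  0.        , 593.25093781, 248.43779686],
       [  0.        ,   0.        ,   1.        ]]), 'position': array([-0.49150592,  0.96451048,  1.01027761]), 'rotation': array([-0.18984488,  0.45060961,  0.81145676, -0.32007472])}
```

View pics/scene0.png

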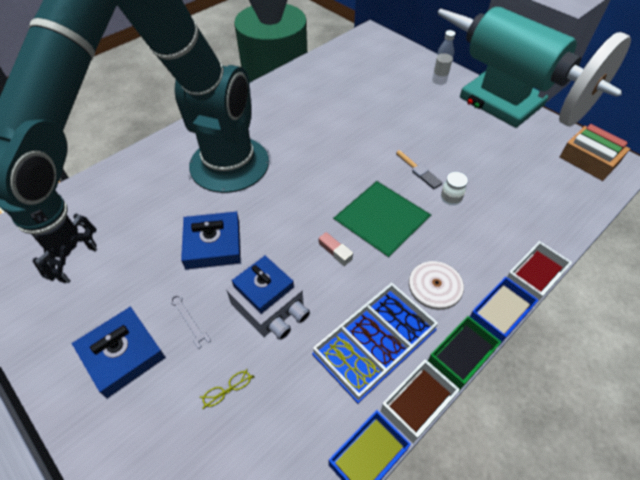

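View pics/side0.png

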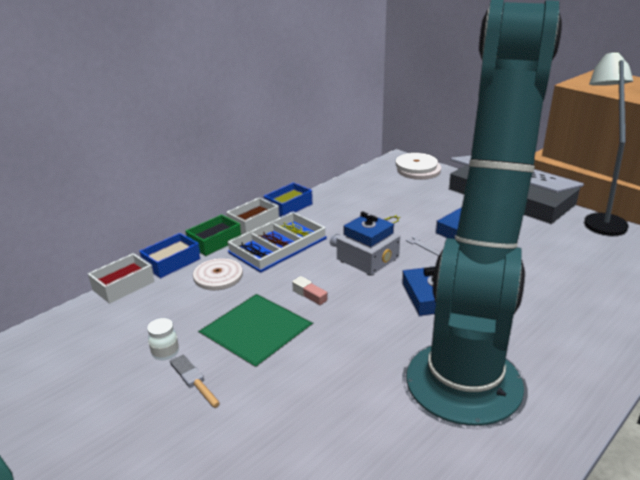

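The scene view shows the trap with its cap at about (263,283) and the T-knob at (262,272). The green mat is centred near (382,217), with the compound bar at (336,248). The other two blue caps lie directly on the bench, so they are the decoys.

```bash
cat > h.py <<'E'
from bench import status, vision, robot
import cv2, numpy as np
from scipy.spatial.transform import Rotation as R
def bp(c,uv,z):
    K=c["camera_matrix"]; uv=np.atleast_2d(uv).astype(float)
    d=np.c_[(uv[:,0]-K[0,2])/K[0,0],-(uv[:,1]-K[1,2])/K[1,1],-np.ones(len(uv))]
    d=R.from_quat(c["rotation"]).apply(d); p=np.array(c["position"])
    return p+d*((z-p[2])/d[:,2])[:,None]
def pj(c,P):
    K=c["camera_matrix"]; q=R.from_quat(c["rotation"]).inv().apply(np.atleast_2d(P)-c["position"])
    return np.c_[K[0,0]*q[:,0]/-q[:,2]+K[0,2],K[1,1]*-q[:,1]/-q[:,2]+K[1,2]]
def shift(goal,yaw=None):
    """tool-axis shift in cm of TCP to goal"""
    s=status.sense(); r=R.from_quat(s["orientation"])
    return 100*r.inv().apply(np.array(goal)-s["position"])
E
python3 - <<'E'
from h import *
for n in ["scene","side"]:
    f=cv2.imread(f"pics/{n}0.png"); c=vision.calibration(n)
    h=cv2.cvtColor(f,cv2.COLOR_BGR2HSV)
    m=cv2.inRange(h,(60,120,50),(85,255,200)); 
    x0,x1,y0,y1=(325,440,175,260) if n=="scene" else (190,320,290,370)
    k=np.zeros_like(m);k[y0:y1,x0:x1]=m[y0:y1,x0:x1]
    pts=cv2.findNonZero(k)[:,0]
    P=bp(c,pts,.004)[:,:2].astype(np.float32)
    print(n,len(pts),cv2.minAreaRect(P), P.mean(0))
    print("knob",bp(c,(262,271) if n=="scene" else (369,221),.156))
f=cv2.imread("pics/scene0.png")
cv2.imwrite("pics/c1.png",cv2.resize(f[235:350,210:325],None,fx=5,fy=5,interpolation=cv2.INTER_CUBIC))
s=status.sense();print(R.from_quat(s["orientation"]).as_matrix().round(3), vision.calibration("wrist"))
E
```

```text
scene 3652 ((0.5180036425590515, 0.20130816102027893), (0.21408458054065704, 0.21334847807884216), 3.869490146636963) [0.52177256 0.1979696 ]
knob [[ 0.50679331 -0.24880014  0.156     ]]
side 4031 ((0.5183305144309998, 0.2037106454372406), (0.21350038051605225, 0.21381625533103943), 3.82228946685791) [0.51398325 0.20818853]
knob [[ 0.49474749 -0.23505615  0.156     ]]
[[ 0.907  0.421 -0.001]
 [ 0.421 -0.907  0.001]
 [-0.    -0.001 -1.   ]] {'camera_matrix': array([[361.95595295,   0.        , 317.8911746 ],
       [  0.        , 361.95595295, 237.20038974],
       [  0.        ,   0.        ,   1.        ]]), 'position': array([ 0.33652929, -0.53215731,  0.37243029]), 'rotation': array([-0.13704441,  0.08884727, -0.53079408,  0.83161447])}
```

View pics/c1.png

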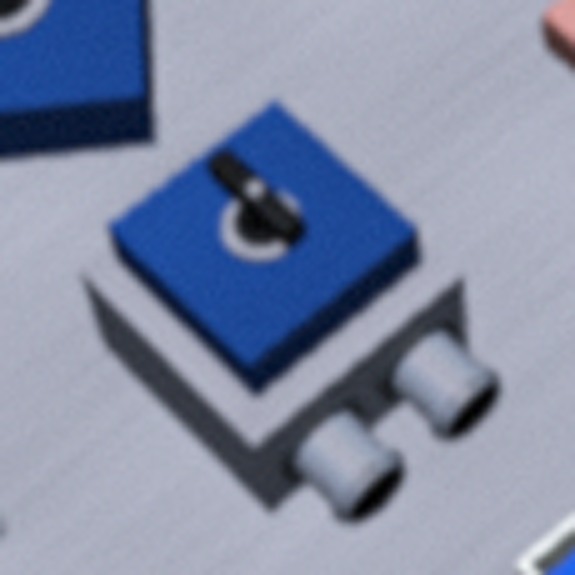

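The crop shows the cap-top corners at (277,100), (418,235), (257,382) and (110,228). The T-bar runs from (220,160) to (292,232).

```bash
python3 - <<'E'
from h import *
c=vision.calibration("scene")
f=lambda p:np.array(p)/5+[210,235]
P=bp(c,f([(277,100),(418,235),(257,382),(110,228)]),.129); print(P.round(4),P.mean(0)); 
for i in range(4):
    d=P[(i+1)%4]-P[i]; print(np.hypot(*d[:2]),np.degrees(np.arctan2(d[1],d[0])))
B=bp(c,f([(222,163),(290,225)]),.164); d=B[1]-B[0]; print(B,B.mean(0),np.degrees(np.arctan2(d[1],d[0])),np.hypot(*d[:2]))
E
```

```text
[[ 0.4588 -0.2019  0.129 ]
 [ 0.5709 -0.2034  0.129 ]
 [ 0.5794 -0.3136  0.129 ]
 [ 0.4616 -0.3121  0.129 ]] [ 0.51767606 -0.25774266  0.129     ]
0.11209038280025728 -0.74696091011698
0.11050548834501858 -85.55327854404766
0.11781324285992505 179.29447361133623
0.11022014167619774 91.47869828065285
[[ 0.49080302 -0.2587108   0.164     ]
 [ 0.54149194 -0.25740281  0.164     ]] [ 0.51614748 -0.25805681  0.164     ] 1.4781479018526835 0.05070578900953088
```

Request:
servo_tool(commands=[0, 0, 23.4, 36, -17.3, 0, 0, 0, 0, 23.4, 36, -17.3, 0, 0, 0, 0, 23.4, 36, -17.3, 0, 0, 0, 0, 23.4, 36, -17.3, 0, 0, 0, 0, 23.4, 36, -17.3, 0, 0, 0, 0, 23.4, 36, -17.3, 0, 0, 0, 0, 23.4, 36, -17.3, 0, 0, 0, 0, 23.4, 36, -17.3, 0, 0, 0, 0, 23.4, 36, -17.3, 0, 0, 0, 0, 23.4, 36, -17.3, 0, 0, 0, 0, 23.4, 36, -17.3, 0, 0, 0, 0, 23.4, 36, -17.3, 0, 0, 0, 0, 23.4, 36, -17.3, 0, 0, 0, 0, 23.4, 36, -17.3, 0, 0, 0, 0, 23.4, 36, -17.3, 0, 0, 0, 0, 23.4, 36, -17.3, 0, 0])

```text
time: 1.43
position: [0.5164, -0.2591, 0.3039]
orientation: [1.0, 0.012, -0.0, 0.0]
contact_force: [1.2, -0.1, -0.4]
finger_gap: 1.002
finger_force: 0.0
```

```bash
python3 - <<'E'
from h import *
s=status.sense(); c=vision.calibration("wrist"); f=vision.grab_frame("wrist"); cv2.imwrite("pics/w1.png",f[:,:,::-1])
print(s, R.from_quat(s["orientation"]).as_matrix().round(4)); np.savez("w1.npz",**c)
E
```

```text
{'time': 1.4333, 'qpos': array([ 0.49897905,  0.33594374, -0.10857108,  1.73201127,  0.04077628,
        1.07593785, -1.16888306]), 'dq': array([-0.00412422, -0.00075169, -0.00382643, -0.00092567,  0.00052591,
       -0.00024675, -0.00088972]), 'joint_efforts': array([-1.01683130e-01, -7.74310470e+01, -9.71861891e-01, -4.26704013e+01,
        2.13880080e-02,  2.46251300e-03,  1.03141239e-02]), 'position': array([ 0.51636134, -0.2591392 ,  0.30387176]), 'orientation': array([ 9.99922760e-01,  1.24283578e-02, -8.49961138e-05,  4.67882327e-05]), 'contact_force': array([ 1.23319351, -0.10878049, -0.4490569 ]), 'ft_torque': array([ 0.00519213, -0.00896117, -0.02301716]), 'finger_force': 0.0, 'finger_gap': 1.001762347393996} [[ 9.997e-01  2.490e-02 -2.000e-04]
 [ 2.490e-02 -9.997e-01 -1.000e-04]
 [-2.000e-04  1.000e-04 -1.000e+00]]
```

View pics/w1.png

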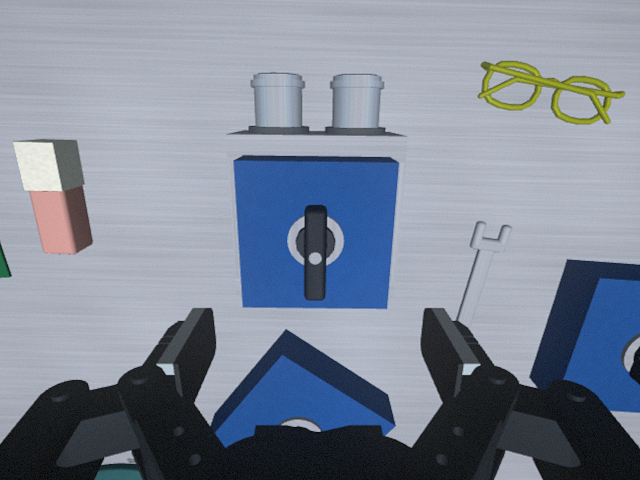

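The wrist view shows the cap's top face with corners near (235,162), (398,163), (388,308) and (243,307). The knob bar is at columns 305–326, rows 206–300.

```bash
python3 - <<'E'
from h import *
c=dict(np.load("w1.npz"))
f=cv2.imread("pics/w1.png"); h=cv2.cvtColor(f,cv2.COLOR_BGR2HSV)
for nm,m,z,roi in [("cap",cv2.inRange(h,(100,120,110),(125,255,255)),.129,(225,410,150,315))]:
    k=np.zeros_like(m);x0,x1,y0,y1=roi;k[y0:y1,x0:x1]=m[y0:y1,x0:x1]
    P=bp(c,cv2.findNonZero(k)[:,0],z)[:,:2].astype(np.float32); print(nm,cv2.minAreaRect(P))
print(f[155:168,300].tolist()); print(f[195:215:1,316].max(1),f[285:310,316].max(1),f[225,298:335].max(1),f[285,298:335].max(1))
c0=bp(c,[(315.5,225),(315,285)],.164); print(c0); d=c0[0]-c0[1]; print(np.degrees(np.arctan2(d[1],d[0])))
print(bp(c,[(235,162),(398,163),(388,308),(243,307)],.129), bp(c,[(316,206),(315,292),(315,300)],.164))
E
```

```text
cap ((0.5127221941947937, -0.25735190510749817), (0.11020755767822266, 0.10965697467327118), 0.7487962245941162)
[[172, 157, 155], [93, 68, 52], [72, 47, 29], [74, 48, 37], [76, 50, 37], [74, 46, 30], [115, 71, 43], [156, 87, 48], [152, 84, 45], [156, 91, 49], [155, 89, 47], [154, 88, 42], [156, 87, 43]]
[159 159 159 160 154 162 156 163 165 147  49  28  42  41  31  43  46  58
  65  67] [ 76  69  74  70  72  73  73  71  75  72  74  72  71  69  65 114 169 164
 169 166 162 163 169 185 193] [190 189 188 191 196 199 127  43  53  62  69  72  74  71  74  73  69  74
  71  68  65  69  69  70  67  62  57  41  54 176 198 194 192 189 191 184
 188] [157 164 158 161 163 144  88  40  55  58  64  71  72  70  69  67  70  69
  76  71  71  73  72  67  58  49  41 110 154 165 166 165 168 164 166 166
 165]
[[ 0.53388416 -0.2573479   0.164     ]
 [ 0.49385442 -0.25791704  0.164     ]]
0.8145806280905791
[[ 0.56569392 -0.20284177  0.129     ]
 [ 0.56768472 -0.31127371  0.129     ]
 [ 0.45847904 -0.3141046   0.129     ]
 [ 0.45660819 -0.20353304  0.129     ]] [[ 0.54564875 -0.2573831   0.164     ]
 [ 0.48887439 -0.25802537  0.164     ]
 [ 0.48309744 -0.25815103  0.164     ]]
```

Request:
servo_tool(commands=[0, 0, 0.6, -0.32, -0.17, 3, 0, 0, 0, 0.6, -0.32, -0.17, 6, 0, 0, 0, 0.6, -0.32, -0.17, 8, 0.3, 0, 0, 0.6, -0.32, -0.17, 9, 0.5, 0, 0, 0.6, -0.32, -0.17, 9.2, 0.6, 0, 0, 0.6, -0.32, -0.17, 9.2, 0.65, 0, 0, 0.6, -0.32, -0.17, 9.2, 0.65, 0, 0, 0.6, -0.32, -0.17, 9.2, 0.65])

```text
time: 2.15
position: [0.5142, -0.257, 0.2132]
orientation: [1.0, 0.008, 0.001, 0.0]
contact_force: [-0.4, -0.9, 0.2]
finger_gap: 0.356
finger_force: 0.0
```

```bash
python3 - <<'E'
from h import *
s=status.sense(); print(s["contact_force"],s["ft_torque"],s["position"],s["finger_gap"])
f=vision.grab_frame("wrist"); cv2.imwrite("pics/w2.png",f[:,:,::-1])
E
```

```text
[-0.39452919 -0.85453012  0.18483601] [0.00618685 0.02101866 0.03214889] [ 0.51417949 -0.25697207  0.21323309] 0.3557002021263662
```

View pics/w2.png

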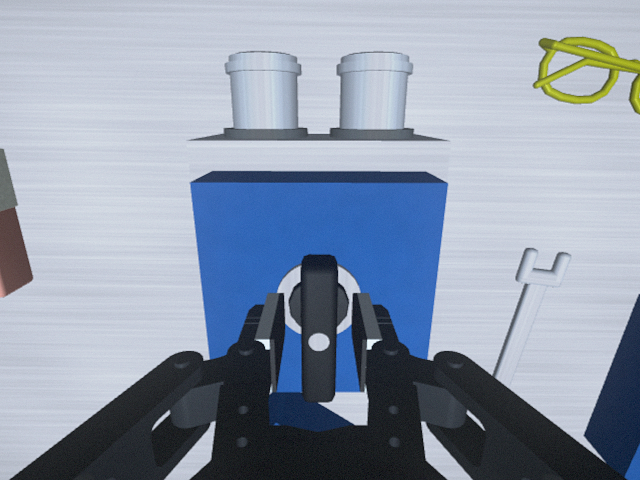

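The bar is centred between the pads at about (319,330), with pad faces near columns 275 and 362. I'll close on it now.

Request:
servo_tool(commands=[0, 0, 0, 0, 0, 0, 0.8, 0, 0, 0, 0, 0, 0, 0.9, 0, 0, 0, 0, 0, 0, 1, 0, 0, 0, 0, 0, 0, 1, 0, 0, 0, 0, 0, 0, 1, 0, 0, 0, 0, 0, 0, 1, 0, 0, 0, 0, 0, 0, 1])

```text
time: 2.78
position: [0.5139, -0.2572, 0.2128]
orientation: [1.0, 0.008, 0.001, 0.0]
contact_force: [-1.1, -1.9, 7.0]
finger_gap: 0.151
finger_force: 59.4
```

```bash
cat > st.py <<'E'
from h import *
s=status.sense(); r=R.from_quat(s["orientation"]).as_matrix()
print(s["time"],"F",s["contact_force"].round(2),"T",s["ft_torque"].round(3),"p",s["position"].round(4),"yaw",round(np.degrees(np.arctan2(r[1,0],r[0,0])),2),"gap",s["finger_gap"],s["finger_force"],"j7",s["qpos"][6],"e7",s["joint_efforts"][6])
E
python3 st.py
```

```text
2.7833 F [-1.14 -1.87  7.  ] T [-0.273  0.363 -0.082] p [ 0.5139 -0.2572  0.2128] yaw 0.89 gap 0.15066576366844026 59.413868486881256 j7 -1.1923915098316433 e7 0.053488961420953274
```

Request:
servo_tool(commands=[0, 0, -2, 0, 0, -0.03, 1, 0, 0, -4, 0, 0, -0.03, 1, 0, 0, -6, 0, 0, -0.03, 1, 0, 0, -8, 0, 0, -0.03, 1, 0, 0, -10, 0, 0, -0.03, 1, 0, 0, -10, 0, 0, -0.03, 1])

```text
time: 3.28
position: [0.5139, -0.2572, 0.2128]
orientation: [0.995, 0.096, 0.001, 0.0]
contact_force: [0.4, -2.7, 4.5]
finger_gap: 0.155
finger_force: 59.4
```

```bash
python3 st.py
```

```text
3.2833 F [ 0.41 -2.69  4.5 ] T [-0.565 -0.157 -0.053] p [ 0.5139 -0.2572  0.2128] yaw 10.98 gap 0.15468327585143143 59.42606404423714 j7 -1.0333112903703585 e7 1.24565988779068
```

Request:
servo_tool(commands=[0, 0, -2, 0, 0, 0, 1, 0, 0, -4, 0, 0, 0, 1])

```text
time: 3.45
position: [0.5139, -0.2572, 0.2129]
orientation: [0.992, 0.129, 0.001, 0.001]
contact_force: [0.2, -3.2, 4.5]
finger_gap: 0.152
finger_force: 61.1
```

```bash
python3 st.py
```

```text
3.45 F [ 0.19 -3.18  4.52] T [-0.71   0.003 -0.343] p [ 0.5139 -0.2572  0.2129] yaw 14.88 gap 0.15150413116203368 61.075594425201416 j7 -0.9719295101106126 e7 -1.1394982784986496
```

Request:
servo_tool(commands=[0, 0, -1, 0, 0, 0, 1, 0, 0, -2, 0, 0, 0, 1, 0, 0, -3, 0, 0, 0, 1])

```text
time: 3.7
position: [0.5139, -0.2573, 0.2128]
orientation: [0.988, 0.155, 0.001, 0.001]
contact_force: [-0.1, -2.6, 7.1]
finger_gap: 0.151
finger_force: 61.0
```

```bash
python3 st.py
```

```text
3.7 F [-0.12 -2.55  7.06] T [-0.705 -0.032 -0.307] p [ 0.5139 -0.2573  0.2128] yaw 17.84 gap 0.15053294883064267 61.00417971611023 j7 -0.925219128164127 e7 -0.27814566157758236
```

Request:
servo_tool(commands=[0, 0, -1, 0, 0, 0, 1, 0, 0, -2, 0, 0, 0, 1, 0, 0, -3, 0, 0, 0, 1])

```text
time: 3.95
position: [0.5139, -0.2572, 0.2129]
orientation: [0.983, 0.181, 0.0, 0.001]
contact_force: [0.9, -2.8, 5.7]
finger_gap: 0.149
finger_force: 61.0
```

```bash
python3 st.py
```

```text
3.95 F [ 0.88 -2.77  5.68] T [-0.744 -0.046 -0.416] p [ 0.5139 -0.2572  0.2129] yaw 20.85 gap 0.14908703057030095 61.02691322565079 j7 -0.8780051214368025 e7 -0.28844598680734634
```

Request:
servo_tool(commands=[0, 0, -1, -0.02, 0.04, -0.05, 1, 0, 0, -2, -0.02, 0.04, -0.05, 1, 0, 0, -3, -0.02, 0.04, -0.05, 1])

```text
time: 4.2
position: [0.5139, -0.2573, 0.2129]
orientation: [0.978, 0.207, 0.0, 0.0]
contact_force: [3.5, -3.2, 0.1]
finger_gap: 0.154
finger_force: 60.6
```

```bash
python3 st.py
```

```text
4.2 F [ 3.45 -3.16  0.09] T [-0.809 -0.837 -0.299] p [ 0.5139 -0.2573  0.2129] yaw 23.94 gap 0.1540124199301899 60.56119501590729 j7 -0.828689614184327 e7 -0.3495396953076124
```

Request:
servo_tool(commands=[0, 0, -1, 0.01, 0, 0, 1, 0, 0, -2, 0.01, 0, 0, 1, 0, 0, -3, 0.01, 0, 0, 1])

```text
time: 4.45
position: [0.514, -0.2573, 0.2129]
orientation: [0.972, 0.233, 0.0, 0.0]
contact_force: [4.0, -4.0, 0.3]
finger_gap: 0.157
finger_force: 60.6
```

```bash
python3 st.py
```

```text
4.45 F [ 3.98 -4.04  0.3 ] T [-0.904 -0.834 -0.341] p [ 0.514  -0.2573  0.2129] yaw 26.97 gap 0.15673630609565747 60.63904568552971 j7 -0.7812242763520477 e7 -0.2942777518182993
```

Request:
servo_tool(commands=[0, 0, -1, 0, 0, 0, 1, 0, 0, -2, 0, 0, 0, 1, 0, 0, -3, 0, 0, 0, 1])

```text
time: 4.7
position: [0.5139, -0.2573, 0.2129]
orientation: [0.966, 0.259, 0.0, 0.0]
contact_force: [3.8, -3.1, 0.4]
finger_gap: 0.151
finger_force: 60.6
```

```bash
python3 st.py
```

```text
4.7 F [ 3.82 -3.09  0.41] T [-0.851 -0.812 -0.325] p [ 0.5139 -0.2573  0.2129] yaw 29.96 gap 0.15077942672813718 60.56849554181099 j7 -0.7339914780168936 e7 -0.29085785150527954
```

Steady drag of about −0.32. Continuing in 3° steps.

Request:
servo_tool(commands=[0, 0, -1, 0, 0, 0, 1, 0, 0, -2, 0, 0, 0, 1, 0, 0, -3, 0, 0, 0, 1])

```text
time: 4.95
position: [0.5139, -0.2573, 0.2129]
orientation: [0.959, 0.284, 0.0, 0.0]
contact_force: [3.9, -4.8, 1.5]
finger_gap: 0.153
finger_force: 60.6
```

```bash
python3 st.py
```

```text
4.95 F [ 3.89 -4.85  1.51] T [-0.891 -0.903 -0.364] p [ 0.5139 -0.2573  0.2129] yaw 32.97 gap 0.15285325138088912 60.57602897286415 j7 -0.6867652828693672 e7 -0.28834191150963306
```

Request:
servo_tool(commands=[0, 0, -1, 0, 0, 0, 1, 0, 0, -2, 0, 0, 0, 1, 0, 0, -3, 0, 0, 0, 1])

```text
time: 5.2
position: [0.5139, -0.2573, 0.2129]
orientation: [0.951, 0.309, 0.0, 0.0]
contact_force: [4.7, -4.5, 1.3]
finger_gap: 0.153
finger_force: 60.5
```

```bash
python3 st.py
```

```text
5.2 F [ 4.73 -4.49  1.33] T [-0.882 -0.842 -0.306] p [ 0.5139 -0.2573  0.2129] yaw 35.97 gap 0.15311648684593568 60.49723505973816 j7 -0.6395733778071717 e7 -0.29196412302553654
```

Request:
servo_tool(commands=[0, 0, -1, 0, 0, 0, 1, 0, 0, -2, 0, 0, 0, 1, 0, 0, -3, 0, 0, 0, 1])

```text
time: 5.45
position: [0.514, -0.2574, 0.2129]
orientation: [0.943, 0.334, 0.0, 0.0]
contact_force: [3.5, -4.7, 0.5]
finger_gap: 0.148
finger_force: 60.4
```

```bash
python3 st.py
```

```text
5.45 F [ 3.47 -4.69  0.49] T [-0.955 -0.864 -0.291] p [ 0.514  -0.2574  0.2129] yaw 38.97 gap 0.14789160260402276 60.39599150419235 j7 -0.5923489764109672 e7 -0.2990921214222908
```

Request:
servo_tool(commands=[0, 0, -1, 0, 0, 0, 1, 0, 0, -2, 0, 0, 0, 1, 0, 0, -3, 0, 0, 0, 1])

```text
time: 5.7
position: [0.514, -0.2574, 0.2129]
orientation: [0.934, 0.358, 0.0, 0.0]
contact_force: [4.3, -4.8, 0.3]
finger_gap: 0.15
finger_force: 59.3
```

```bash
python3 st.py
```

```text
5.7 F [ 4.35 -4.8   0.29] T [-1.009 -0.913 -0.105] p [ 0.514  -0.2574  0.2129] yaw 41.97 gap 0.15017293292765557 59.327547401189804 j7 -0.5451200396296986 e7 -0.46684378758072853
```

The torque has fallen to −0.105 at yaw 42°, so I'll use finer steps now.

Request:
servo_tool(commands=[0, 0, -1, 0, 0, 0, 1, 0, 0, -2, 0, 0, 0, 1])

```text
time: 5.87
position: [0.5139, -0.2574, 0.2129]
orientation: [0.927, 0.374, 0.0, 0.0]
contact_force: [2.8, -3.8, 2.1]
finger_gap: 0.152
finger_force: 59.0
```

```bash
python3 st.py
```

```text
5.8667 F [ 2.83 -3.85  2.15] T [-0.742 -0.623 -0.085] p [ 0.5139 -0.2574  0.2129] yaw 43.98 gap 0.15210633456702408 58.971344232559204 j7 -0.5135387680581889 e7 -0.5487284436821938
```

Request:
servo_tool(commands=[0, 0, -1, 0, 0, 0, 1, 0, 0, -2, 0, 0, 0, 1])

```text
time: 6.03
position: [0.5139, -0.2572, 0.2129]
orientation: [0.921, 0.391, 0.0, 0.0]
contact_force: [2.7, -4.3, 4.0]
finger_gap: 0.151
finger_force: 59.1
```

```bash
python3 st.py
```

```text
6.0333 F [ 2.67 -4.31  4.02] T [-0.799 -0.654 -0.183] p [ 0.5139 -0.2572  0.2129] yaw 45.99 gap 0.15146905365345564 59.05517801642418 j7 -0.48200776391209244 e7 -0.5460759066045284
```

Request:
servo_tool(commands=[0, 0, -0.5, 0, 0, 0, 1, 0, 0, -1, 0, 0, 0, 1, 0, 0, -1, 0, 0, 0, 1])

```text
time: 6.28
position: [0.5139, -0.2572, 0.2129]
orientation: [0.917, 0.398, 0.0, 0.0]
contact_force: [3.1, -4.0, 4.3]
finger_gap: 0.149
finger_force: 59.2
```

```bash
python3 st.py
```

```text
6.2833 F [ 3.09 -3.98  4.34] T [-0.859 -0.671 -0.054] p [ 0.5139 -0.2572  0.2129] yaw 46.96 gap 0.14887518619380127 59.21887993812561 j7 -0.4667652035061496 e7 0.3241872042417526
```

Request:
servo_tool(commands=[0, 0, -0.5, 0, 0, 0, 1, 0, 0, -1, 0, 0, 0, 1, 0, 0, -1, 0, 0, 0, 1])

```text
time: 6.53
position: [0.5139, -0.2572, 0.2129]
orientation: [0.914, 0.406, 0.0, 0.0]
contact_force: [2.8, -4.0, 4.2]
finger_gap: 0.151
finger_force: 59.2
```

```bash
python3 st.py
```

```text
6.5333 F [ 2.83 -3.96  4.16] T [-0.859 -0.69   0.023] p [ 0.5139 -0.2572  0.2129] yaw 47.96 gap 0.1509151067225096 59.15968403220177 j7 -0.45106758086880494 e7 0.28416828252375126
```

Request:
servo_tool(commands=[0, 0, -1, 0, 0, 0, 1])

```text
time: 6.62
position: [0.5139, -0.2572, 0.2129]
orientation: [0.91, 0.414, 0.0, 0.0]
contact_force: [3.1, -4.2, 4.9]
finger_gap: 0.154
finger_force: 59.2
```

```bash
python3 st.py
```

```text
6.6167 F [ 3.08 -4.18  4.92] T [-0.896 -0.72  -0.114] p [ 0.5139 -0.2572  0.2129] yaw 48.91 gap 0.15422878288518221 59.18918073177338 j7 -0.4361214830700115 e7 -1.0240040346980095
```

Request:
servo_tool(commands=[0, 0, -1, 0, 0, 0, 1])

```text
time: 6.7
position: [0.5139, -0.2572, 0.2129]
orientation: [0.906, 0.422, 0.0, 0.0]
contact_force: [2.4, -4.5, 5.0]
finger_gap: 0.154
finger_force: 59.2
```

```bash
python3 st.py
```

```text
6.7 F [ 2.37 -4.48  5.02] T [-0.913 -0.723 -0.063] p [ 0.5139 -0.2572  0.2129] yaw 49.97 gap 0.15440132800190845 59.17983457446098 j7 -0.4195440550760512 e7 -0.6688498891890049
```

Request:
servo_tool(commands=[0, 0, -1, 0, 0, 0, 1])

```text
time: 6.78
position: [0.5139, -0.2572, 0.2129]
orientation: [0.903, 0.43, 0.0, 0.0]
contact_force: [3.7, -4.3, 4.6]
finger_gap: 0.15
finger_force: 59.2
```

```bash
python3 st.py
```

```text
6.7833 F [ 3.74 -4.28  4.56] T [-0.891 -0.711 -0.147] p [ 0.5139 -0.2572  0.2129] yaw 50.97 gap 0.14998951260982904 59.17003691196442 j7 -0.4037311272918472 e7 -0.5514098145067692
```

Request:
servo_tool(commands=[0, 0, -1, 0, 0, 0, 1])

```text
time: 6.87
position: [0.5139, -0.2572, 0.2129]
orientation: [0.899, 0.438, 0.0, 0.0]
contact_force: [3.7, -3.9, 4.2]
finger_gap: 0.152
finger_force: 59.2
```

```bash
python3 st.py
```

```text
6.8667 F [ 3.74 -3.9   4.17] T [-0.918 -0.732 -0.096] p [ 0.5139 -0.2572  0.2129] yaw 51.97 gap 0.15191292639838003 59.16106581687927 j7 -0.3879914391183322 e7 -0.5384605005383492
```

Slack holds from 42–44° through 52°, so the notch middle is about 50°. I'll back off to 50.3° and try a gentle 2 mm lift.

Request:
servo_tool(commands=[0, 0, 0.8, 0, 0.02, 0, 1, 0, 0, 1.7, 0, 0.03, 0, 1, 0, 0, 1.7, 0, 0.03, 0, 1, 0, 0, 1.7, 0, 0.03, -0.05, 1, 0, 0, 1.7, 0, 0.03, -0.1, 1, 0, 0, 1.7, 0, 0.03, -0.15, 1, 0, 0, 1.7, 0, 0.03, -0.2, 1, 0, 0, 1.7, 0, 0.03, -0.2, 1])

```text
time: 7.53
position: [0.5136, -0.257, 0.2143]
orientation: [0.905, 0.424, -0.0, -0.0]
contact_force: [-0.1, 0.1, -3.7]
finger_gap: 0.148
finger_force: 58.5
```

```bash
python3 st.py
```

```text
7.5333 F [-0.15  0.07 -3.7 ] T [-0.052  0.001  0.014] p [ 0.5136 -0.257   0.2143] yaw 50.22 gap 0.14796485174634222 58.51180583238602 j7 -0.41466933607766154 e7 0.007876685704104602
```

Request:
servo_tool(commands=[0, 0, 0, 0, 0, -0.07, 1, 0, 0, 0, 0, 0, -0.14, 1, 0, 0, 0, 0, 0, -0.2, 1, 0, 0, 0, 0, 0, -0.2, 1])

```text
time: 7.87
position: [0.5139, -0.2573, 0.2168]
orientation: [0.906, 0.424, 0.0, -0.0]
contact_force: [0.1, 0.4, -3.5]
finger_gap: 0.156
finger_force: 58.5
```

```bash
python3 st.py
```

```text
7.8667 F [ 0.08  0.4  -3.46] T [-0.017  0.003 -0.036] p [ 0.5139 -0.2573  0.2168] yaw 50.21 gap 0.15562115771817908 58.517484068870544 j7 -0.4138701365673174 e7 0.009753037593327463
```

Request:
servo_tool(commands=[0, 0, 0, 0, 0, -0.3, 1, 0, 0, 0, 0, 0, -0.8, 1, 0, 0, 0, 0, 0, -1.4, 1, 0, 0, 0, 0, 0, -2.1, 1, 0, 0, 0, 0, 0, -2.9, 1, 0, 0, 0, 0, 0, -3.8, 1, 0, 0, 0, 0, 0, -4.8, 1, 0, 0, 0, 0, 0, -5.8, 1, 0, 0, 0, 0, 0, -6.6, 1, 0, 0, 0, 0, 0, -7, 1, 0, 0, 0, 0, 0, -7, 1])

```text
time: 8.78
position: [0.5142, -0.2574, 0.2878]
orientation: [0.906, 0.424, 0.0, 0.001]
contact_force: [-0.3, -0.4, -4.5]
finger_gap: 0.15
finger_force: 58.6
```

```bash
python3 st.py; python3 - <<'E'
from h import *
f=vision.grab_frame("scene"); cv2.imwrite("pics/s2.png",f[:,:,::-1])
print(shift([.518,.2025,.287]))
E
```

```text
8.7833 F [-0.26 -0.35 -4.51] T [-0.014  0.013 -0.006] p [ 0.5142 -0.2574  0.2878] yaw 50.21 gap 0.15041847460423538 58.64396810531616 j7 -0.38693513403729296 e7 0.07401205832138658
[ 3.55879193e+01 -2.91188964e+01 -1.16773299e-02]
```

View pics/s2.png

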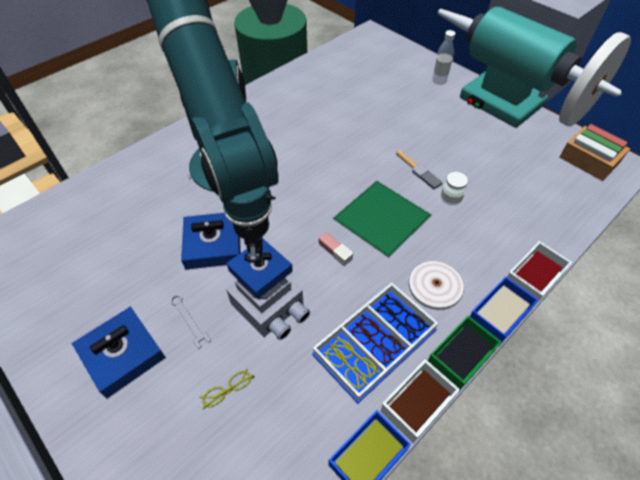

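The cap is clear of the neck and hangs level. Next I carry it over to the mat.

Request:
servo_tool(commands=[0, 0, -0.2, 0.5, -0.4, 0, 1, 0, 0, -0.4, 1.5, -1.2, 0, 1, 0, 0, -0.6, 3.2, -2.6, 0, 1, 0, 0, -0.8, 5.4, -4.4, 0, 1, 0, 0, -1, 8, -6.5, 0, 1, 0, 0, -1.2, 10.8, -8.8, 0, 1, 0, 0, -1.4, 13.6, -11.1, 0, 1, 0, 0, -1.6, 16.4, -13.4, 0, 1, 0, 0, -1.8, 19.2, -15.7, 0, 1, 0, 0, -2, 22, -18, 0, 1, 0, 0, -2.2, 24.8, -20.3, 0, 1, 0, 0, -2.4, 27.6, -22.6, 0, 1, 0, 0, -2.6, 30.2, -24.7, 0, 1, 0, 0, -2.8, 32.4, -26.5, 0, 1, 0, 0, -3, 34.1, -27.9, 0, 1, 0, 0, -3, 35.1, -28.7, 0, 1, 0, 0, -3, 35.6, -29.1, 0, 1, 0, 0, -3, 35.6, -29.1, 0, 1, 0, 0, -3, 35.6, -29.1, 0, 1])

```text
time: 10.42
position: [0.5178, 0.2022, 0.2864]
orientation: [0.894, 0.448, -0.0, 0.0]
contact_force: [0.0, -1.0, -4.5]
finger_gap: 0.15
finger_force: 58.8
```

```bash
python3 st.py; python3 - <<'E'
from h import *
f=vision.grab_frame("side"); cv2.imwrite("pics/d2.png",f[:,:,::-1])
print(shift([.518,.2025,.1225]))
E
```

```text
10.4167 F [ 0.03 -0.95 -4.53] T [-0.069 -0.016  0.048] p [0.5178 0.2022 0.2864] yaw 53.23 gap 0.14995608224249915 58.77880811691284 j7 -1.2457563548950519 e7 -0.21935827564448118
[ 0.07689061 -0.05151356 16.39664574]
```

View pics/d2.png

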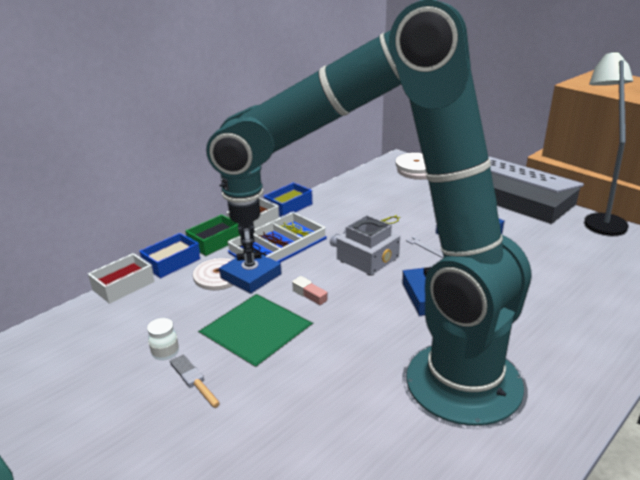

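The cap hangs over the mat centre and the trap stands open. Lowering now, slowing near the bottom.

Request:
servo_tool(commands=[0, 0, 0, 0, 0, 1, 1, 0, 0, 0, 0, 0, 3, 1, 0, 0, 0, 0, 0, 5, 1, 0, 0, 0, 0, 0, 7.2, 1, 0, 0, 0, 0, 0, 9.4, 1, 0, 0, 0, 0, 0, 11.4, 1, 0, 0, 0, 0, 0, 13.2, 1, 0, 0, 0, 0, 0, 14.6, 1, 0, 0, 0, 0, 0, 15.5, 1, 0, 0, 0, 0, 0, 15.8, 1, 0, 0, 0, 0, 0, 15.8, 1])

```text
time: 11.38
position: [0.518, 0.2021, 0.1281]
orientation: [0.894, 0.448, -0.0, -0.0]
contact_force: [0.3, -0.2, -4.4]
finger_gap: 0.152
finger_force: 58.7
```

Request:
servo_tool(commands=[0, 0, 0, 0, 0, 0.1, 1, 0, 0, 0, 0, 0, 0.2, 1, 0, 0, 0, 0, 0, 0.3, 1, 0, 0, 0, 0, 0, 0.4, 1, 0, 0, 0, 0, 0, 0.45, 1, 0, 0, 0, 0, 0, 0.5, 1, 0, 0, 0, 0, 0, 0.5, 1])

```text
time: 11.97
position: [0.5181, 0.2025, 0.1237]
orientation: [0.894, 0.448, 0.0, -0.0]
contact_force: [0.6, 0.2, -4.5]
finger_gap: 0.15
finger_force: 58.7
```

```bash
python3 st.py
```

```text
11.9667 F [ 0.57  0.16 -4.52] T [ 0.057  0.014 -0.002] p [0.5181 0.2025 0.1237] yaw 53.21 gap 0.15009107194833302 58.70137497782707 j7 -1.3668190369794704 e7 -0.01436104386812076
```

Request:
servo_tool(commands=[0, 0, 0, 0, 0, 0.04, 1, 0, 0, 0, 0, 0, 0.08, 1, 0, 0, 0, 0, 0, 0.12, 1, 0, 0, 0, 0, 0, 0.12, 1])

```text
time: 12.3
position: [0.5181, 0.2025, 0.1224]
orientation: [0.894, 0.448, -0.0, -0.0]
contact_force: [0.5, -0.5, -4.9]
finger_gap: 0.153
finger_force: 58.7
```

```bash
python3 st.py
```

```text
12.3 F [ 0.47 -0.52 -4.89] T [-0.001  0.019  0.017] p [0.5181 0.2025 0.1224] yaw 53.21 gap 0.15269563610718068 58.70124578475952 j7 -1.3678085164053753 e7 -0.01120606146287173
```

Request:
servo_tool(commands=[0, 0, 0, 0, 0, 0.04, 1, 0, 0, 0, 0, 0, 0.08, 1, 0, 0, 0, 0, 0, 0.08, 1])

```text
time: 12.55
position: [0.5182, 0.2026, 0.1219]
orientation: [0.894, 0.448, 0.0, 0.0]
contact_force: [-2.3, -1.5, 1.5]
finger_gap: 0.154
finger_force: 59.9
```

```bash
python3 st.py
```

```text
12.55 F [-2.33 -1.54  1.48] T [-0.226  0.424 -0.014] p [0.5182 0.2026 0.1219] yaw 53.21 gap 0.15400312278948358 59.853244721889496 j7 -1.3684627527500215 e7 -0.0052836278337053955
```

The cap is down. Opening and retreating.

Request:
servo_tool(commands=[0, 0, 0, 0, 0, 0, 0.8, 0, 0, 0, 0, 0, 0, 0.7, 0, 0, 0, 0, 0, 0, 0.6, 0, 0, 0, 0, 0, 0, 0.5, 0, 0, 0, 0, 0, 0, 0.5, 0, 0, 0, 0, 0, 0, 0.5, 0, 0, 0, 0, 0, -0.5, 0.5, 0, 0, 0, 0, 0, -1.5, 0.5, 0, 0, 0, 0, 0, -3, 0.5, 0, 0, 0, 0, 0, -5, 0.5, 0, 0, 0, 0, 0, -8, 0.5, 0, 0, 0, 0, 0, -11, 0.5, 0, 0, 0, 0, 0, -14, 0.5, 0, 0, 0, 0, 0, -16, 0.5, 0, 0, 0, 0, 0, -16, 0.5])

```text
time: 13.8
position: [0.5192, 0.2033, 0.2869]
orientation: [0.894, 0.448, 0.003, 0.001]
contact_force: [0.7, -0.2, 0.7]
finger_gap: 0.501
finger_force: 0.0
```

```bash
python3 st.py; python3 - <<'E'
from h import *
f=vision.grab_frame("wrist"); cv2.imwrite("pics/w3.png",f[:,:,::-1])
E
```

```text
13.8 F [ 0.67 -0.23  0.65] T [ 0.079 -0.025 -0.005] p [0.5192 0.2033 0.2869] yaw 53.23 gap 0.5012459034603176 0.0 j7 -1.249371999499244 e7 0.47097159549593925
```

View pics/w3.png

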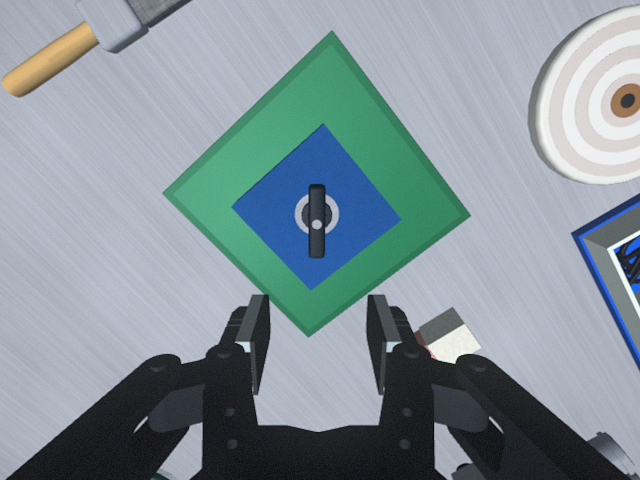

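The cap stands upright in the middle of the mat: its centre is at about (316,208) and the mat spans (163..470, 32..336). The gripper is clear, so I'm handing in.

```bash
python3 -c "
from bench import robot
print(robot.finish_job())"
```

```text
the job is handed in; nothing more can be done
None
```

I turned the knob about 49° anticlockwise until the catch dropped into its notch. The cap then lifted off by its own weight, and I set it upright in the middle of the green mat; the job was handed in at about 14 s.

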